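# Index the photo turntable, unclamp the model and take it off

## Task

Bring the photo turntable on to its next position: turn the black worm-drive knob, letting go and taking it afresh as often as needed, until the red mark on the disc lines up with the yellow pointer, and keep the jaw closed meanwhile. Then slide the orange-tabbed jaw fully open, lift the finished little chest model out and set it down upright, without dropping it, inside the ring on the cork pad. Leave the turntable lined up and the jaw open, and do not disturb the jar, the colour block or the stack of cards.

Things in the scene. Friction and masses are not known exactly. Their poses are not given: they have to be found in the camera images.
- turntable (a joint): Angle (rad) of the aluminium turntable disc: 190 mm across, 12 thick, top 54 mm above the table, ticks every 30 degrees. 0 = red mark at the pointer; starts at -0.63 to -0.53 and grows (anticlockwise from above) as the knob turns clockwise, 1 rad per 12 rad of knob, no backlash. The disc holds its place: turning it directly would take over 2 N m. It can be driven past 0 and back.
- knob_grip (a point): Black fluted round knob, upright axis, 44 mm across, from 72 to 106 mm above the table, on a blue gearbox 64 x 62 mm with its top at 62 mm, 152 mm from the disc's axis. This point: on the knob's axis, 94 mm above the table. Drag about 0.2 N m. It needs 6.4 to 7.5 rad clockwise seen from above, more than most wrists turn in one hold.
- mark (a point): Red mark on the disc's top at its rim, 94 mm from the disc's axis, opposite the sliding jaw.
- pointer (a point): Tip of the fixed yellow pointer, 99 mm from the disc's axis, at the height of the disc's top.
- turntable_mid (a point): Centre of the disc's top face, on the turntable's axis (z up, x towards the red mark; it turns with the disc). The model starts clamped here.
- jaw (a joint): Opening of the sliding jaw on the disc, m: 0 = closed against the model, 0.030 = fully open against its stop. It slides straight outwards from the disc's centre, away from the red mark, and stays where it is left; it takes about 3 N.
- jaw_tab (a point): Orange tab of the sliding jaw: 14 mm along the slide, 22 mm across it, 36 mm above the disc (top 90 mm above the table). Point: its middle, 28 mm above the disc, 51 mm from the disc's axis when closed. Its x points to the disc's centre; the jaw opens along -x. A lip 11 to 16 mm above the disc reaches 4.5 mm over the model's base when closed. The jaw is nowhere wider than 22 mm.
- model_mid (a point): Model, about 140 g: red chest 36 x 26 mm (x by y; dark top 40 x 30, 6 thick) on a round base 60 mm across, 10 thick; 60 mm high in all. Point: on its axis, 30 mm above its underside; z up, x along the 36 mm. At the start it stands on the disc (top 114 mm above the table) between the sliding jaw and two fixed jaw blocks 14 mm high. Yaw varies and turns with the disc.
- pad_top (a point): Centre of the top face of the cork pad, 120 x 120 x 4 mm, fixed on the table, top 4 mm above the table, with a drawn black ring 100 mm across inside round its centre: where the model goes.
- jar_mid (a point): Bystander: jar with white lid, 54 mm across, 70 mm high; point at half height.
- scale_mid (a point): Bystander: wooden colour block 90 x 30 x 30 mm; point at its centre.
- cards_mid (a point): Bystander: stack of square cards 80 x 80 x 22 mm; point at its centre.
- model: The same model as a whole; origin at the centre of its underside.
Things that resemble listed ones, but are neither listed nor needed, are in the scene too. Leave any green or turquoise look-alike of the model alone.

How it is judged:
By the outcome, as a careful person would: the job done as asked, in the order asked, and still so for the second after the job is handed in, with the robot touching nothing.
It also fails if it takes over 72 s, if anything falls off the work surface, if the arm or the gripper's body presses on something with over 40 N, if the wrist force passes 120 N, or if a joint passes its speed limit or range.

## Robot

A 6-joint arm with a two-finger parallel gripper is mounted at the origin on the work surface. World frame = base frame: x ahead of the robot, y to its left, z up, the work surface at z = 0. Lengths are in m, angles in rad, forces in N, time in s.
With the tool pointing down it reaches from about 0.25 to 0.8 m from the base axis. Payload 8.5 kg.
Tool frame: the origin (TCP) lies midway between the tips of the shut fingers; the grasp point (between the pads) lies 19 mm behind it (env.hold_point_z is the distance from the TCP to the grasp point, in m); z points along the fingers, y is the direction in which the jaws open and shut (so a half turn about z gives the same grasp; the last joint's range is limited). The gripper opens to 85 mm and grips with 20 to 120 N. Pads are 22 mm wide; open, the fingers measure 114 mm over their backs; the gripper's body (76 mm by 85 mm) begins 54 mm behind the grasp point. The pads swing forward as they close: fully open they stand 13 mm farther back than shut.
Start: joints at [1.145, 0.238, -0.013, 1.319, 0, 1.571], TCP at [0.217, 0.478, 0.231] pointing down, gripper open.
Joint ranges: [-2.66, 2.66], [-1.03, 1.9], [-1.14, 1.46], [-1.82, 2.27], [-1.45, 1.34], [-3.14, 3.14]. Speed limits (rad/s): [2.22, 2.22, 2.79, 3.14, 3.14, 3.14].

## Interface

Orientations are given as a rotation vector (axis times angle).
In Python, from station import env, optics gives the robot as it stands. Calls block until the motion is done:
- env.move_pose(position, orientation): joint-space move of the TCP to a pose.
- env.movel(position, rotation=None, v=0.15, f_stop=None): straight line of the TCP; rotation=None keeps the orientation; v is the mean speed in m/s. With f_stop (N) it stops when the force on the tool has changed by that much, and returns True; else False.
- env.set_joints(angles): joint-space move.
- env.release() and env.grasp(grip_force=None): open the fingers fully, or close them until they stop; grip_force is the grip in N (None keeps the last).
- env.sleep(seconds).
- env.inverse_kinematics(position, orientation): joint angles nearest the present ones, or None.
- env.state(): the state.
- optics.camera(name): name is "side" or "top"; returns a dict with "pixels" (400x640x3 uint8, red, green, blue), "intrinsics" (3x3 intrinsics, pixels), "cam_to_world" (4x4, takes a point from camera to world coordinates). Camera axes: x right, y up, looking along -z (the intrinsics and any distortion apply to the point x, -y, -z); pixel columns grow to the right and rows downward; lengths in m; the calibration is good to about 2 mm. A picture is of the moment at which its call begins. There is no depth.
A pose or a line that the arm cannot do raises env.PlanningError and nothing moves.
- env.job_done(): hands the job in, once; it reports no verdict.
The state is a dict: "clock": time; "joint_positions": joint angles; "qd": joint speeds; "effort": joint torques, N m; "tool_pos": TCP position; "eef_rot": TCP orientation; "force": force on the tool from outside, world axes, zero at the start; "torque": the same for the moment, N m; "width": finger opening in m.
Only numpy, scipy, OpenCV 4.12 (cv2) and the standard library are available. Lean on these libraries where they do the work, as an engineer would, in place of code of your own. Each camera call takes 0.05 s, during which the arm holds its last target.

## Working session

There is one attempt and no reset: what is moved stays moved. The work goes in short steps, each a Python script; the robot and the scene stay as the last script left them, time stands still between calls to the robot, and variables do not carry over. Pictures are saved under pics/ and viewed, and the job is handed in when it is done.

```bash
ls; mkdir -p pics; python3 - <<'E'
from station import env, optics
import cv2
s=env.state();print(s)
for n in("side","top"):
    c=optics.camera(n);cv2.imwrite(f"pics/{n}0.png",c["pixels"][:,:,::-1]);print(n,{k:v for k,v in c.items() if k!="pixels"})
E
```

```text
pics
{'clock': 0.0, 'joint_positions': array([ 1.14500368e+00,  2.38772069e-01, -1.42216620e-02,  1.31918172e+00,
        1.68067836e-05,  1.57076575e+00]), 'qd': array([ 0.00052958, -0.00135824, -0.0004458 ,  0.00064723, -0.00063531,
        0.00036079]), 'effort': array([ 1.40404911e-03, -5.38777971e+01,  3.46436155e+01,  1.83682598e-02,
       -2.21322421e-04, -4.08092239e-05]), 'tool_pos': array([0.21668121, 0.47776952, 0.23069487]), 'eef_rot': array([-6.63680388e-01, -3.07037361e+00,  2.11162323e-03]), 'force': array([-0.64791354,  0.24812168,  0.47030298]), 'torque': array([-0.05664665, -0.0107873 , -0.05733659]), 'width': 0.08547933773984753}
side {'intrinsics': array([[484.03628769,   0.        , 320.60352202],
       [  0.        , 484.03628769, 202.25533055],
       [  0.        ,   0.        ,   1.        ]]), 'cam_to_world': array([[ 0.85468125,  0.39874469, -0.33244946,  0.12999755],
       [-0.51909018,  0.64640176, -0.55920492, -0.69163213],
       [-0.00808408,  0.65051321,  0.75945192,  0.9792955 ],
       [ 0.        ,  0.        ,  0.        ,  1.        ]])}
top {'intrinsics': array([[456.04282823,   0.        , 319.05223323],
       [  0.        , 456.04282823, 187.20874171],
       [  0.        ,   0.        ,   1.        ]]), 'cam_to_world': array([[-8.04668700e-02,  9.74230989e-01, -2.10710850e-01,
         2.36329854e-01],
       [-9.96757261e-01, -7.86034571e-02,  1.72179706e-02,
        -3.68800017e-03],
       [ 2.11679294e-04,  2.11413046e-01,  9.77396787e-01,
         1.37271925e+00],
       [ 0.00000000e+00,  0.00000000e+00,  0.00000000e+00,
         1.00000000e+00]])}
```

View pics/side0.png

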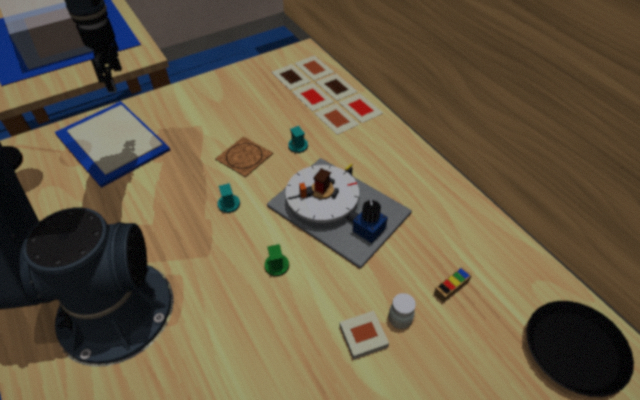

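View pics/top0.png

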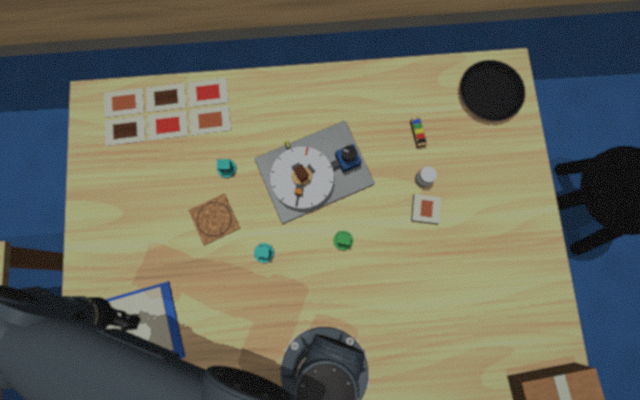

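Overview: in the top view the disc is at about (302,177), the knob at (348,155), the pad at (215,218) and the look-alikes at (225,167), (263,252) and (343,240). Next I'll zoom in.

```bash
cat > h.py <<'E'
from station import env, optics
import cv2, numpy as np
from scipy.spatial.transform import Rotation as R
def cam(n):
    c=optics.camera(n); return c["pixels"],c["intrinsics"],c["cam_to_world"]
def ray(uv,K,T):
    d=np.array([(uv[0]-K[0,2])/K[0,0],-(uv[1]-K[1,2])/K[1,1],-1.]); return T[:3,3],T[:3,:3]@d
def onz(uv,z,K,T):
    o,d=ray(uv,K,T); return o+d*(z-o[2])/d[2]
def proj(p,K,T):
    q=T[:3,:3].T@(np.asarray(p)-T[:3,3]); return np.array([K[0,2]+K[0,0]*q[0]/-q[2],K[1,2]+K[1,1]*q[1]/q[2]])
def zoom(n,x,y,w,h,name,f=6):
    p,K,T=cam(n); im=cv2.resize(p[y:y+h,x:x+w],None,fx=f,fy=f,interpolation=cv2.INTER_CUBIC); cv2.imwrite("pics/"+name,im[:,:,::-1]); return p,K,T
E
python3 - <<'E'
from h import *
zoom("top",245,110,132,95 if 0 else 98,"topz.png")
zoom("side",262,145,132,98,"sidez.png")
E
```

```text
(no output)
```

View pics/topz.png

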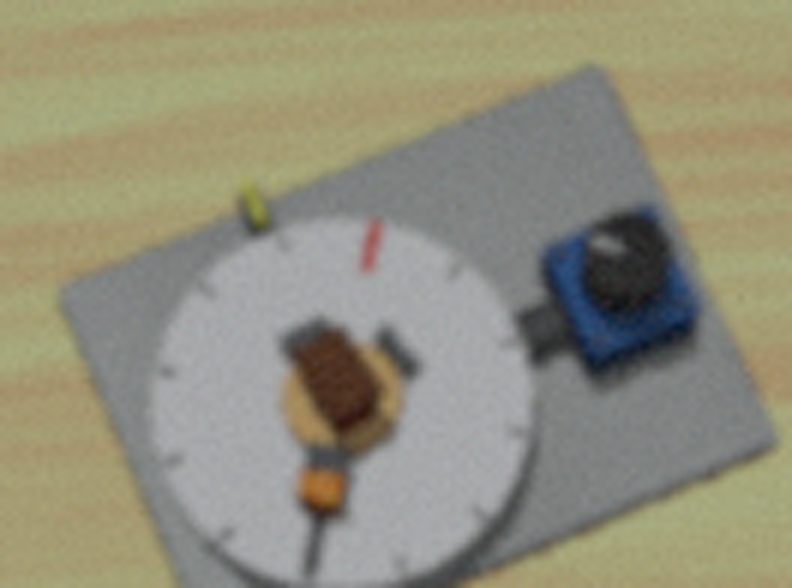

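View pics/sidez.png

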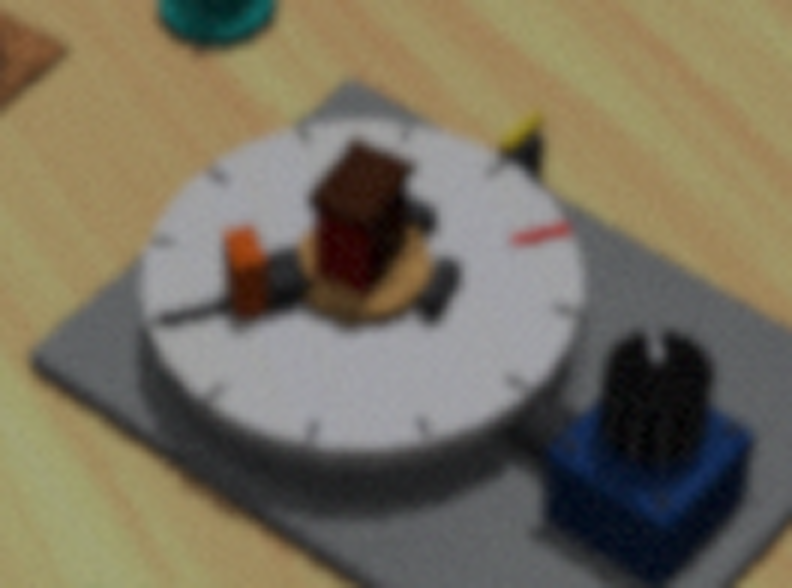

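```bash
cat >> h.py <<'E'
def mask(p,f,roi):
    hsv=cv2.cvtColor(p,cv2.COLOR_RGB2HSV).astype(int); x,y,w,h=roi
    m=np.zeros(p.shape[:2],np.uint8); s=hsv[y:y+h,x:x+w]; m[y:y+h,x:x+w]=f(s[...,0],s[...,1],s[...,2]); return m
def big(m):
    n,l,st,c=cv2.connectedComponentsWithStats(m); i=1+np.argmax(st[1:,4]); return (l==i).astype(np.uint8),c[i],st[i,4]
ROI={"top":(245,110,132,110),"side":(262,145,132,98)}
def disc(n,p,K,T):
    m=mask(p,lambda h,s,v:(v>150)&(s<45),ROI[n]); m,_,_=big(m)
    ct=max(cv2.findContours(m,cv2.RETR_EXTERNAL,cv2.CHAIN_APPROX_NONE)[0],key=cv2.contourArea)
    hull=cv2.convexHull(ct)[:,0]
    P=np.array([onz(u,.054,K,T) for u in ct[:,0]])
    Q=np.array([onz(u,.054,K,T) for u in hull])
    A=np.c_[2*Q[:,:2],np.ones(len(Q))]; s=np.linalg.lstsq(A,(Q[:,:2]**2).sum(1),rcond=None)[0]
    return s[:2],np.sqrt(s[2]+s[0]**2+s[1]**2)
def red(n,p,K,T):
    m=mask(p,lambda h,s,v:((h<8)|(h>170))&(s>90)&(v>120),ROI[n])
    return big(m)
def yel(n,p,K,T):
    m=mask(p,lambda h,s,v:(h>22)&(h<36)&(s>140)&(v>80),ROI[n]); return big(m)
E
python3 - <<'E'
from h import *
for n in("top","side"):
    p,K,T=cam(n); print(n,disc(n,p,K,T))
    m,c,a=red(n,p,K,T); print("red",c,a,onz(c,.054,K,T)[:2])
    m,c,a=yel(n,p,K,T); print("yel",c,a,onz(c,.054,K,T)[:2]); 
    m=mask(p,lambda h,s,v:(h>5)&(h<14)&(s>180)&(v>130),ROI[n]); m,c,a=big(m);print("orange",c,a,onz(c,.09,K,T)[:2])
    m=mask(p,lambda h,s,v:(v<62),ROI[n]); m,c,a=big(m);print("knob",c,a,cv2.boundingRect(m),onz(c,.106,K,T)[:2],onz(c,.09,K,T)[:2])
    m=mask(p,lambda h,s,v:(h>100)&(h<125)&(s>130)&(v>60),ROI[n]); m,c,a=big(m);print("blue",c,a,cv2.minAreaRect(cv2.findNonZero(m)))
E
python3 - <<'E'
from h import *
zoom("top",185,185,60,60,"padz.png",8)
zoom("side",205,110,110,110,"padzs.png",5)
E
```

```text
top (array([0.55846243, 0.02288138]), np.float64(0.09339107369092214))
red [306.42857143 150.42857143] 7 [0.6366213  0.00185094]Traceback (most recent call last):
  File "<stdin>", line 5, in <module>
  File "h.py", line 32, in yel
    m=mask(p,lambda h,s,v:(h>22)&(h<36)&(s>140)&(v>80),ROI[n]); return big(m)
                                                                       ~~~^^^
  File "h.py", line 18, in big
    n,l,st,c=cv2.connectedComponentsWithStats(m); i=1+np.argmax(st[1:,4]); return (l==i).astype(np.uint8),c[i],st[i,4]
                                                      ~~~~~~~~~^^^^^^^^^^
    return _wrapfunc(a, 'argmax', axis=axis, out=out, **kwds)
    return bound(*args, **kwds)
ValueError: attempt to get argmax of an empty sequence
```

View pics/padz.png

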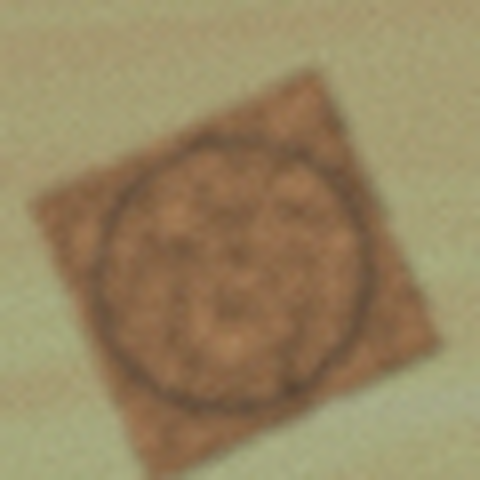

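View pics/padzs.png

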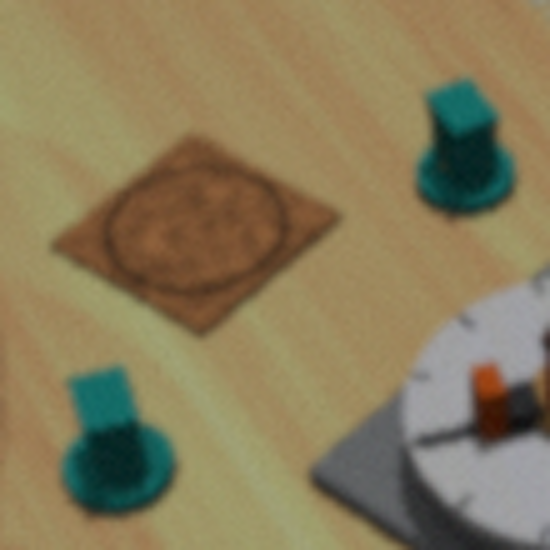

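```bash
sed -i 's/(h>22)&(h<36)&(s>140)&(v>80)/(h>22)\&(h<36)\&(s>115)\&(v>80)/' h.py; python3 - <<'E'
from h import *
for n in("top","side"):
    p,K,T=cam(n); print(n,disc(n,p,K,T))
    hsv=cv2.cvtColor(p,cv2.COLOR_RGB2HSV)
    if n=="top": print(hsv[140:150,284:291].tolist())
    m,c,a=red(n,p,K,T); print("red",c,a,onz(c,.054,K,T)[:2])
    def tr(lbl,f,z,roi=ROI[n]):
        m=mask(p,f,roi)
        if m.any(): m,c,a=big(m);print(lbl,c,a,cv2.boundingRect(m),onz(c,z,K,T)[:2]); return m
        print(lbl,"none")
    tr("orange",lambda h,s,v:(h>5)&(h<14)&(s>180)&(v>130),.09)
    tr("knob",lambda h,s,v:(v<62),.09,(335,135,42,40) if n=="top" else (355,190,40,50))
    m=tr("blue",lambda h,s,v:(h>100)&(h<125)&(s>130)&(v>40),.062); print(cv2.minAreaRect(cv2.findNonZero(m)))
    m=tr("pad",lambda h,s,v:(h>5)&(h<16)&(s>100)&(v<175),.004,(185,185,60,60) if n=="top" else (210,130,70,50));r=cv2.minAreaRect(cv2.findNonZero(m));print(r,onz(r[0],.004,K,T))
    q=cv2.boxPoints(r); print([onz(u,.004,K,T)[:2].round(3).tolist() for u in q])
    tr("brown top",lambda h,s,v:((h<12)|(h>172))&(v<105)&(s>90),.114)
E
```

```text
top (array([0.55834252, 0.02299398]), np.float64(0.09339804612315389))
[[[31, 86, 166], [30, 100, 163], [30, 100, 160], [31, 85, 153], [30, 71, 157], [29, 69, 167], [28, 69, 171]], [[31, 81, 157], [31, 109, 154], [31, 125, 153], [32, 100, 145], [31, 67, 148], [29, 65, 161], [29, 70, 160]], [[27, 81, 145], [29, 104, 137], [31, 133, 144], [30, 118, 140], [31, 83, 138], [28, 65, 146], [27, 57, 147]], [[25, 71, 140], [28, 85, 120], [30, 132, 129], [30, 133, 140], [31, 98, 133], [28, 48, 128], [25, 26, 128]], [[25, 63, 134], [28, 57, 107], [31, 114, 125], [31, 140, 142], [30, 110, 135], [33, 50, 123], [30, 13, 120]], [[22, 50, 127], [25, 33, 101], [34, 87, 109], [30, 137, 127], [31, 133, 132], [32, 70, 113], [48, 11, 114]], [[43, 15, 118], [80, 8, 98], [34, 48, 91], [28, 128, 112], [29, 145, 118], [31, 79, 106], [47, 21, 107]], [[96, 10, 125], [120, 2, 105], [48, 30, 86], [31, 87, 82], [30, 112, 93], [29, 69, 92], [40, 14, 108]], [[90, 6, 124], [90, 12, 109], [0, 6, 83], [41, 26, 79], [23, 39, 84], [36, 13, 99], [90, 6, 120]], [[90, 6, 124], [90, 6, 121], [90, 11, 115], [105, 5, 111], [12
[... 861 characters left out ...]
53]
orange [302.05555556 185.88888889] 18 (300, 184, 5, 5) [0.50782    0.03335841]
knob [369.62716049 221.69135802] 810 (355, 200, 32, 40) [ 0.58573381 -0.14805753]
blue [369.80694981 223.03474903] 259 (353, 213, 34, 20) [ 0.59808591 -0.13454144]
((370.0000305175781, 219.50003051757812), (23.33452033996582, 24.748737335205078), 45.0)
pad [244.05851064 156.08421986] 1128 (217, 137, 55, 39) [0.45969919 0.29323185]
((243.86720275878906, 155.8430938720703), (32.82561111450195, 45.09851837158203), 49.76364517211914) [0.45965919 0.294434   0.004     ]
[[0.388, 0.329], [0.528, 0.392], [0.532, 0.26], [0.398, 0.207]]
brown top [321.13545817 181.15139442] 251 (314, 170, 16, 24) [0.54515792 0.00289886]
```

```bash
python3 - <<'E'
from h import *
C=np.array([.5585,.0225])
p,K,T=cam("top");ps,Ks,Ts=cam("side")
a=onz((349.2,152.8),.106,K,T)[:2];b=onz((371.7,204.7),.106,Ks,Ts)[:2]
print("knob",a,b,np.linalg.norm(a-C),np.linalg.norm(b-C))
# gearbox rect top / pointer
for n,q in(("top",(288.5,147.3)),("side",(346.5,170.5))):
    k,t=(K,T) if n=="top" else (Ks,Ts)
    x=onz(q,.054,k,t)[:2];print("ptr",x,np.linalg.norm(x-C),np.degrees(np.arctan2(*(x-C)[::-1])))
def yc(n,p,K,T):
    m,c,a=yel(n,p,K,T);x=onz(c,.054,K,T)[:2];print(n,c,a,cv2.boundingRect(m),x,np.linalg.norm(x-C),np.degrees(np.arctan2(*(x-C)[::-1])))
try: yc("top",p,K,T);yc("side",ps,Ks,Ts)
except Exception as e:print(e)
kn=(a+b)/2
for n,k,t,im in(("top",K,T,p),("side",Ks,Ts,ps)):
    im=cv2.resize(im,None,fx=6,fy=6,interpolation=cv2.INTER_CUBIC)
    def ring(c,r,z,col):
        pts=np.array([proj([c[0]+r*np.cos(th),c[1]+r*np.sin(th),z],k,t) for th in np.linspace(0,6.28,60)])
        cv2.polylines(im,[np.int32((pts+.5)*6)],True,col,1)
    ring(kn,.022,.106,(0,255,0));ring(kn,.022,.072,(0,255,0));ring(C,.095,.054,(255,0,255));ring(C,.03,.064,(0,255,255))
    x,y,w,h=ROI[n];cv2.imwrite(f"pics/ov_{n}.png",im[y*6:y*6+588,x*6:x*6+w*6][:,:,::-1])
E
```

```text
knob [ 0.60378733 -0.12100338] [ 0.61109192 -0.11848978] 0.15047977776173477 0.15047932439700368
ptr [0.65076499 0.05500717] 0.0978240457800571 19.408584943285565
ptr [0.65164575 0.04870041] 0.09676049076394828 15.710443404937015
top [286.9 143.7] 10 (286, 141, 3, 6) [0.66247085 0.05907229] 0.11021556064789398 19.379588545386124
side [348.07407407 166.11111111] 27 (345, 163, 7, 7) [0.66427041 0.0602401 ] 0.11230180332396243 19.636985358529714
```

View pics/ov_top.png

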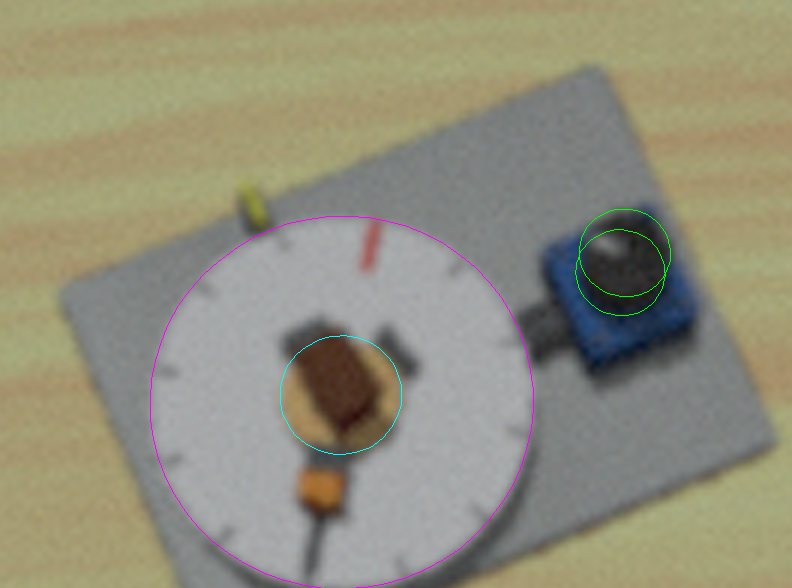

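View pics/ov_side.png

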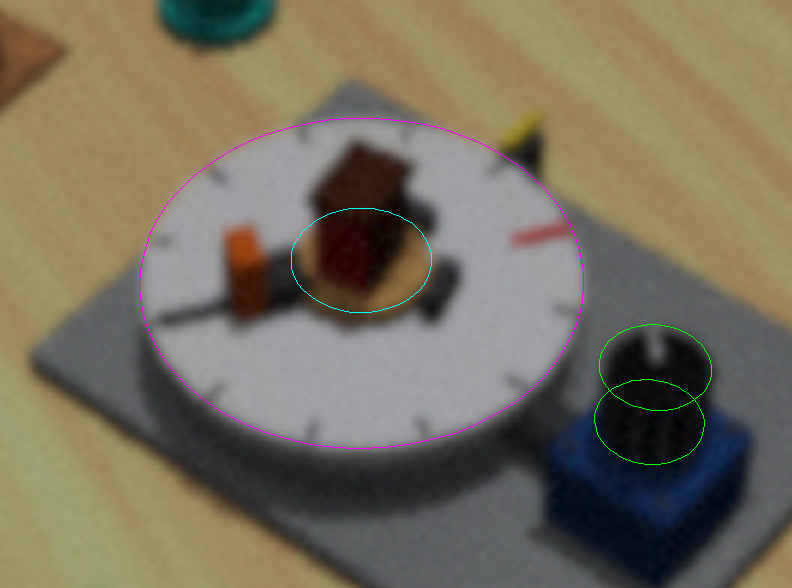

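Rings at the fitted centre (0.5585, 0.0225) match the disc rim in both views. The knob, near (0.608, -0.121), sits where "pointer direction −90°, 152 mm" predicts. Next is IK for the knob, then the approach.

```bash
cat >> h.py <<'E'
C=np.array([.5585,.0225]); PTR=np.radians(19.5)
KN=C+.152*np.array([np.cos(PTR-np.pi/2),np.sin(PTR-np.pi/2)])
def down(psi): return (R.from_rotvec([0,0,psi])*R.from_rotvec([np.pi,0,0])).as_rotvec()
def st(msg=""):
    s=env.state(); print(msg,"t%.2f"%s["clock"],"p",s["tool_pos"].round(4),"q",s["joint_positions"].round(3),"F",s["force"].round(1),"M",s["torque"].round(2),"w%.4f"%s["width"]); return s
E
python3 - <<'E'
from h import *
st();print(KN)
for psi in np.arange(-3,3.1,.75):
    q=env.inverse_kinematics([*KN,.075],down(psi)); print(psi.round(2),None if q is None else np.round(q,3))
E
```

```text
t0.55 p [0.2168 0.4781 0.2313] q [ 1.145  0.238 -0.014  1.319  0.     1.571] F [ 0.7 -0.3 -0.6] M [-0.03  0.05 -0.04] w0.0858
[ 0.60923864 -0.12078151]
-3.0 [-0.196  0.486 -0.049  1.036  0.    -0.337]
-2.25 [-0.196  0.486 -0.049  1.036  0.    -1.087]
-1.5 [-0.196  0.486 -0.049  1.036  0.    -1.837]
-0.75 [-0.196  0.486 -0.049  1.036  0.    -2.587]
0.0 [-0.196  0.486 -0.049  1.036  0.     2.946]
0.75 [-0.196  0.486 -0.049  1.036  0.     2.196]
1.5 [-0.196  0.486 -0.049  1.036  0.     1.446]
2.25 [-0.196  0.486 -0.049  1.036  0.     0.696]
3.0 [-0.196  0.486 -0.049  1.036  0.    -0.054]
```

```bash
python3 - <<'E'
from h import *
q=np.array(env.inverse_kinematics([*KN,.22],down(2.25)));q[5]=-2.9
env.set_joints(q);s=st("above")
env.movel([*KN,.077],v=.15,f_stop=10);st("down")
env.grasp(40);s=st("grip")
zoom("side",262,145,132,98,"g1.png");zoom("top",245,110,132,98,"g1t.png")
E
```

```text
above t4.26 p [ 0.6093 -0.1205  0.22  ] q [-0.195  0.409  0.208  1.37   0.    -2.9  ] F [-0.7  0.5 -0.2] M [-0.06 -0.02  0.06] w0.0855
down t5.36 p [ 0.6098 -0.1209  0.0779] q [-0.196  0.484 -0.045  1.041 -0.    -2.9  ] F [0.4 0.3 0.5] M [-0.06 -0.01  0.  ] w0.0851
grip t5.83 p [ 0.609  -0.1219  0.0779] q [-1.970e-01  4.840e-01 -4.500e-02  1.041e+00 -2.000e-03 -2.900e+00] F [-4.6 -4.6  6.5] M [-0.93  0.66  0.04] w0.0429
```

View pics/g1.png

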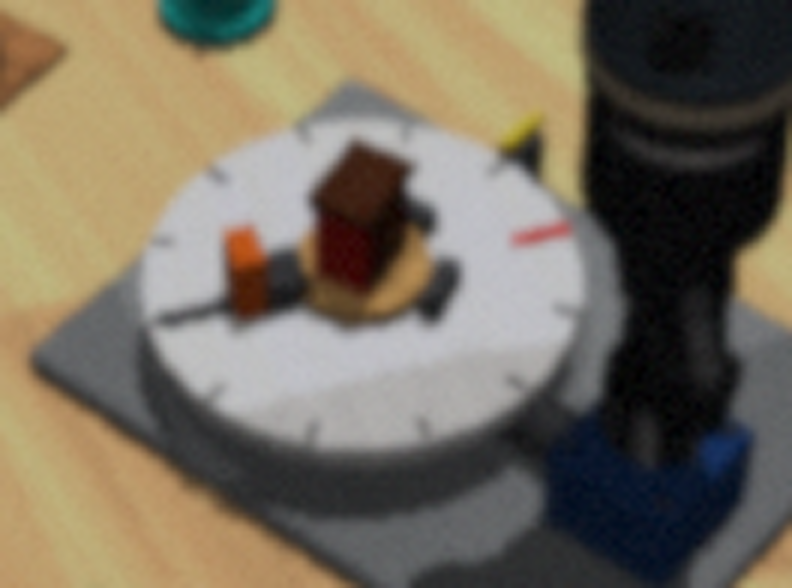

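View pics/g1t.png

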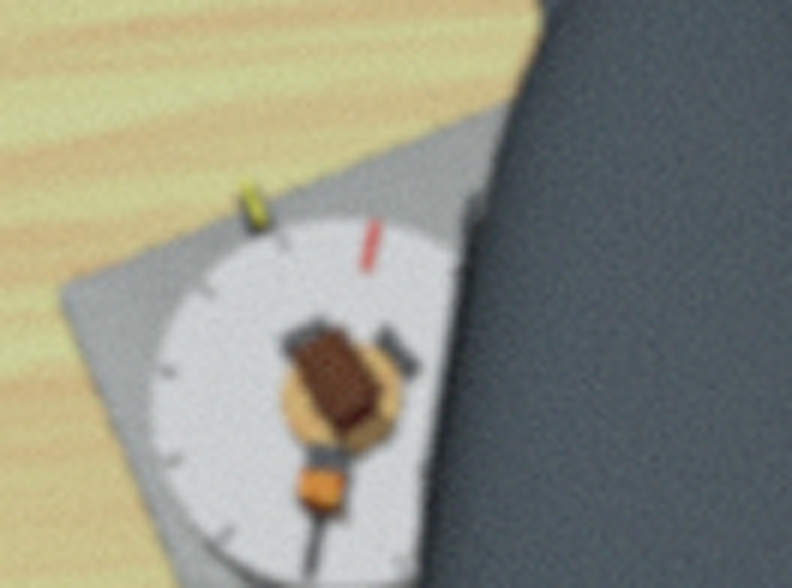

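The knob is gripped (43 mm) and both the mark and the pointer stay visible. Turning now.

```bash
cat >> h.py <<'E'
def marks():
    out=[]
    for n in("top","side"):
        p,K,T=cam(n); m,c,a=red(n,p,K,T)
        ys,xs=np.nonzero(m); hsv=cv2.cvtColor(p,cv2.COLOR_RGB2HSV)
        x=onz(c,.054,K,T)[:2]-C; ar=np.degrees(np.arctan2(x[1],x[0]))
        m,c2,a2=yel(n,p,K,T); y=onz(c2,.054,K,T)[:2]-C; ay=np.degrees(np.arctan2(y[1],y[0]))
        print(n,"mark %.2f n%d r%.3f  ptr %.2f n%d"%(ar,a,np.hypot(*x),ay,a2)); out.append(ar)
    return out
E
python3 - <<'E'
from h import *
marks()
q=env.state()["joint_positions"].copy()
for g in (-1.5,0.):
    q[5]=g;env.set_joints(q);st()
marks()
E
```

```text
top mark -14.63 n6 r0.081  ptr 19.43 n11
side mark -14.59 n10 r0.083  ptr 19.11 n26
 t7.29 p [ 0.6081 -0.1224  0.078 ] q [-0.197  0.483 -0.046  1.042 -0.003 -1.501] F [-5.3 -2.8  3.1] M [-0.57  0.99 -0.19] w0.0428
 t8.63 p [ 0.6076 -0.1215  0.078 ] q [-1.970e-01  4.830e-01 -4.600e-02  1.043e+00 -2.000e-03 -1.000e-03] F [-6.9  0.6  5. ] M [ 0.33  1.3  -0.16] w0.0429
top mark -0.97 n6 r0.079  ptr 19.43 n11
side mark -0.57 n11 r0.083  ptr 19.06 n24
```

```bash
python3 - <<'E'
from h import *
q=env.state()["joint_positions"].copy()
for g in (1.45,2.9):
    q[5]=g;env.set_joints(q);st()
env.release();st("rel")
marks()
KN=np.array([.6073,-.1215])
q=np.array(env.inverse_kinematics([*KN,.078],down(2.25)));q[5]=-1.5
env.set_joints(q);env.grasp(40);st("grip");marks()
zoom("side",262,145,132,98,"g2.png")
E
```

```text
t10.03 p [ 0.6083 -0.121   0.078 ] q [-0.196  0.483 -0.046  1.043 -0.     1.448] F [ 4.   4.9 -3.8] M [ 0.87 -1.04 -0.18] w0.0429
 t11.33 p [ 0.609  -0.1217  0.0781] q [-1.960e-01  4.830e-01 -4.500e-02  1.041e+00 -1.000e-03  2.898e+00] F [ 7.3  2.2 -5.5] M [ 0.26 -1.36 -0.14] w0.0430
rel t11.83 p [ 0.6075 -0.1216  0.078 ] q [-1.970e-01  4.830e-01 -4.600e-02  1.043e+00 -2.000e-03  2.900e+00] F [-0.   0.7  1. ] M [ 0.03 -0.02  0.05] w0.0854
top mark 13.28 n6 r0.080  ptr 19.38 n10
side mark 13.33 n11 r0.084  ptr 18.97 n27
grip t16.05 p [ 0.6082 -0.1217  0.0786] q [-0.197  0.481 -0.048  1.04  -0.    -1.5  ] F [ 2.7 -0.1  1.9] M [-0.23 -0.6   0.02] w0.0430
top mark 13.28 n6 r0.080  ptr 19.43 n11
side mark 13.33 n11 r0.084  ptr 18.90 n26
```

View pics/g2.png

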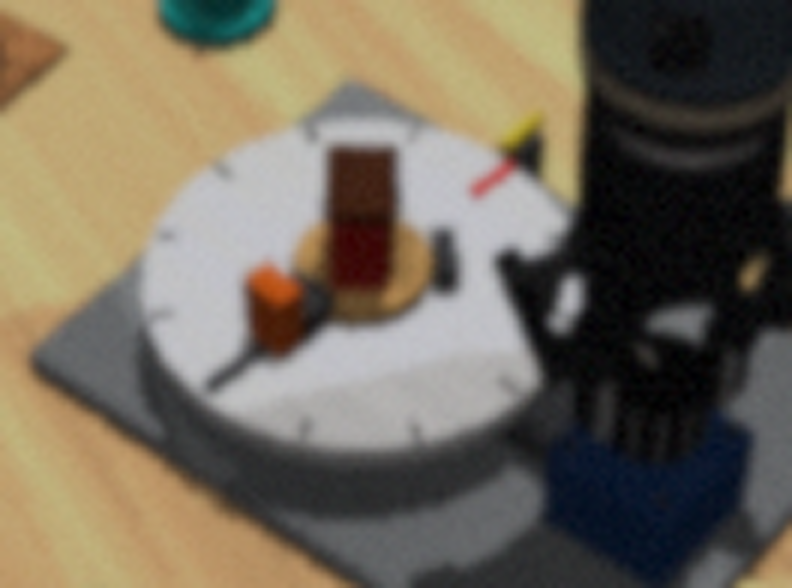

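```bash
cat >> h.py <<'E'
def fine():
    """sub-pixel: redness/yellowness-weighted centroid and line at z=.054"""
    for n in("top","side"):
        p,K,T=cam(n); f=p.astype(float); r,g,b=f[...,0],f[...,1],f[...,2]
        res=[]
        for nm,w,rad in(("red",r-np.maximum(g,b)-25,(.07,.1)),("yel",np.minimum(r,g)-b-52,(.096,.125))):
            x,y,ww,h=ROI[n]; U=[];W=[]
            for v in range(y,y+h):
                for u in range(x,x+ww):
                    if w[v,u]>0:
                        X=onz((u,v),.054,K,T)[:2]-C; a=np.degrees(np.arctan2(X[1],X[0]))
                        if rad[0]<np.hypot(*X)<rad[1] and abs(a-(19.4 if nm=="yel" else 3))<(9 if nm=="yel" else 25): U.append(X);W.append(w[v,u])
            U=np.array(U);W=np.array(W)
            if len(W)<3: res.append((nm,None));continue
            m=(U*W[:,None]).sum(0)/W.sum(); cov=((U-m).T*W)@(U-m); e=np.linalg.eigh(cov)[1][:,1]
            res.append((nm,len(W),"ang %.2f r %.4f axis %.1f"%(np.degrees(np.arctan2(m[1],m[0])),np.hypot(*m),np.degrees(np.arctan(e[1]/e[0])))))
        print(n,res)
E
python3 - <<'E'
from h import *
fine()
q=env.state()["joint_positions"].copy()
q[5]+=1.13;env.set_joints(q);st();fine();marks()
zoom("side",310,145,66,49,"g3.png",12);zoom("top",270,125,66,49,"g3t.png",12)
E
```

```text
top [('red', 21, 'ang 13.30 r 0.0813 axis 14.2'), ('yel', 41, 'ang 19.09 r 0.1145 axis 16.5')]
side [('red', 28, 'ang 13.19 r 0.0828 axis 16.8'), ('yel', 47, 'ang 19.80 r 0.1126 axis 19.9')]
 t17.35 p [ 0.6082 -0.1217  0.0785] q [-0.197  0.481 -0.048  1.04   0.    -0.372] F [2.1 1.1 2.9] M [-0.09 -0.5  -0.17] w0.0429
top [('red', 24, 'ang 18.77 r 0.0818 axis 19.0'), ('yel', 39, 'ang 19.12 r 0.1145 axis 14.8')]
side [('red', 31, 'ang 18.67 r 0.0824 axis 23.9'), ('yel', 48, 'ang 19.80 r 0.1125 axis 18.3')]
top mark 18.65 n9 r0.084  ptr 19.43 n11
side mark 18.57 n11 r0.082  ptr 18.96 n25
```

View pics/g3.png

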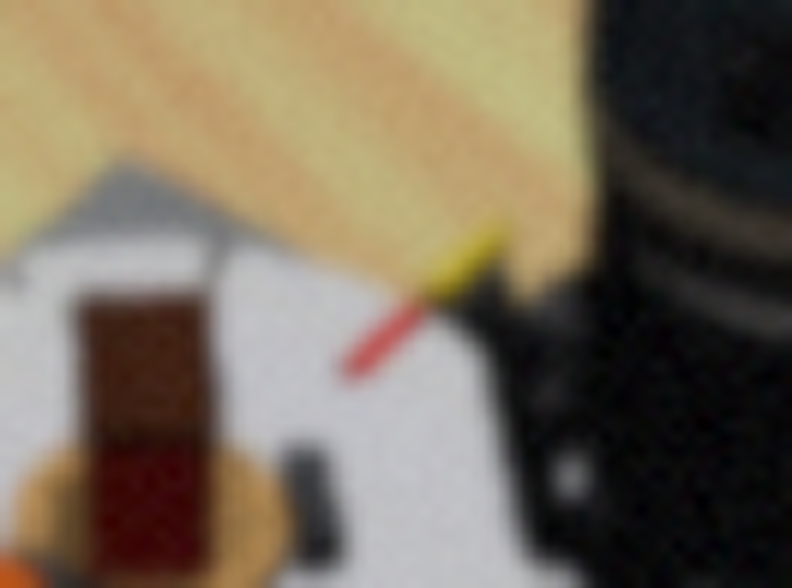

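View pics/g3t.png

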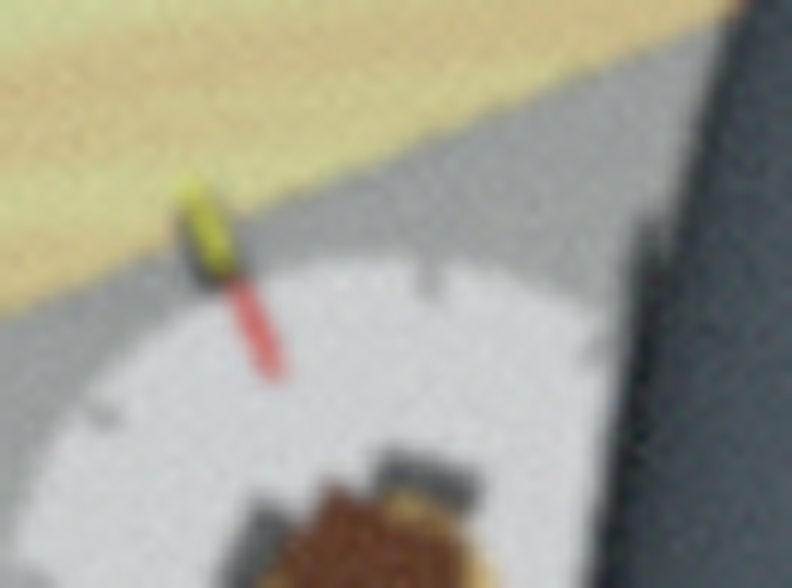

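Mark and pointer are nearly collinear, with about 0.5° left. One small trim, then release and re-measure with a clear view.

```bash
python3 - <<'E'
from h import *
q=env.state()["joint_positions"].copy()
q[5]+=.12;env.set_joints(q);st();fine()
env.release();s=st("rel")
env.movel([*s["tool_pos"][:2],.22],v=.3)
q=env.state()["joint_positions"].copy();q[0]-=.5;env.set_joints(q);st()
fine();marks()
zoom("side",262,145,132,98,"g4.png");p,K,T=zoom("top",245,110,132,98,"g4t.png")
a,b=[onz((245+u/6,110+v/6),.0,K,T) for u,v in((75,285),(585,68))]
d=(a-b);print("plate edge normal",np.degrees(np.arctan2(d[1],d[0]))-90)
m=mask(p,lambda h,s,v:(h>5)&(h<18)&(s>150)&(v>110),(280,160,40,50));print(big(m)[1:],onz(big(m)[1],.086,K,T))
E
```

```text
t17.90 p [ 0.6082 -0.1217  0.0785] q [-0.197  0.481 -0.048  1.04   0.    -0.253] F [ 2.8 -0.7  2.9] M [-0.08 -0.49 -0.13] w0.0428
top [('red', 23, 'ang 19.28 r 0.0814 axis 18.6'), ('yel', 38, 'ang 19.29 r 0.1143 axis 19.5')]
side [('red', 31, 'ang 18.97 r 0.0837 axis 23.4'), ('yel', 46, 'ang 19.82 r 0.1124 axis 20.4')]
rel t18.50 p [ 0.608  -0.1216  0.0784] q [-0.197  0.481 -0.049  1.04  -0.    -0.251] F [-0.  -0.5 -0.3] M [ 0.01  0.   -0.03] w0.0854
 t20.30 p [ 0.4758 -0.3975  0.2201] q [-0.696  0.406  0.203  1.366  0.    -0.251] F [ 0.3  0.5 -0.2] M [ 0.03 -0.01  0.  ] w0.0852
top [('red', 23, 'ang 19.28 r 0.0814 axis 18.6'), ('yel', 41, 'ang 19.17 r 0.1146 axis 18.0')]
side [('red', 32, 'ang 18.93 r 0.0838 axis 22.7'), ('yel', 72, 'ang 20.08 r 0.1125 axis 6.2')]
top mark 19.36 n6 r0.078  ptr 19.55 n12
side mark 18.85 n8 r0.085  ptr 18.83 n27
plate edge normal 19.48165127352958
(array([307.81481481, 190.14814815]), np.int32(27)) [0.50768949 0.00663177 0.086     ]
```

View pics/g4.png

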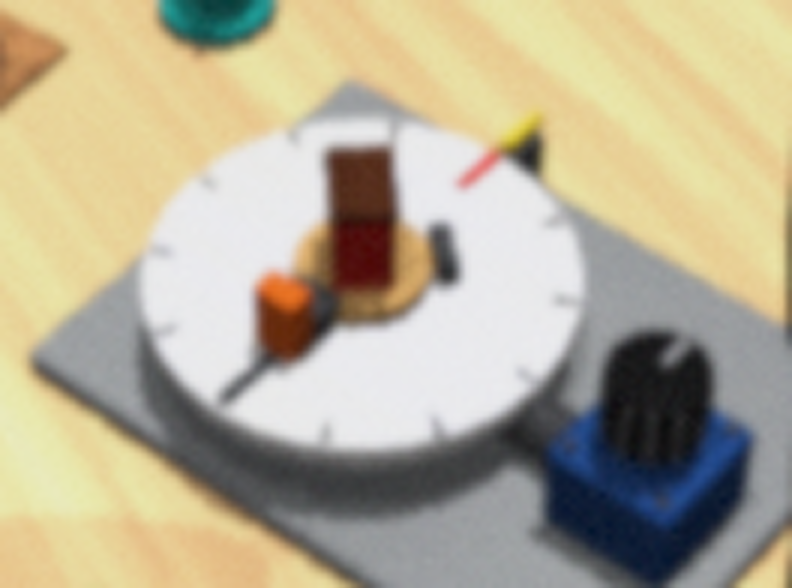

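View pics/g4t.png

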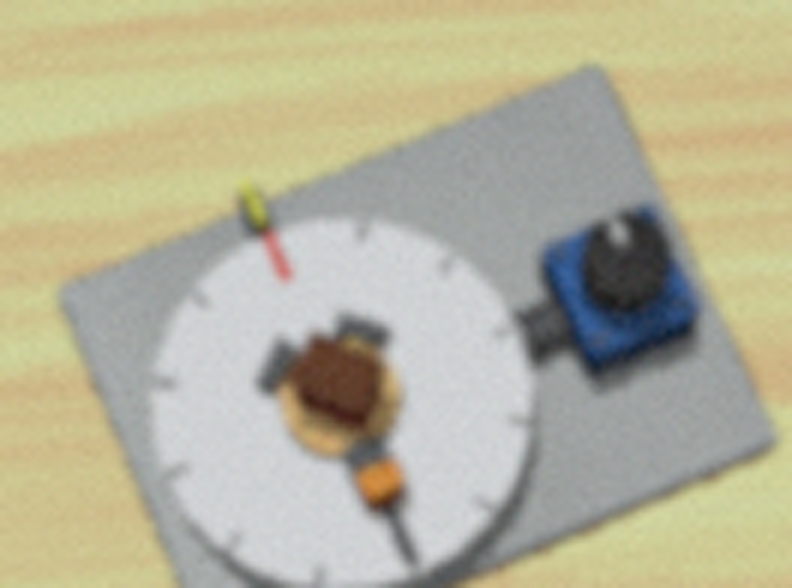

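The disc is lined up: mark about 19.1–19.3°, pointer 19.0–19.6°, plate normal 19.5°. Now the jaw: grip the tab across its 22 mm and slide it outwards along 199.4°.

```bash
cat >> h.py <<'E'
TH=np.radians(19.3); E=np.array([np.cos(TH),np.sin(TH)])
E
python3 - <<'E'
from h import *
t=C-.051*E; psi=TH-np.pi
env.move_pose([*t,.2],down(psi));st()
print(env.movel([*t,.066],v=.15,f_stop=8));s=st("down")
env.grasp(25);s=st("grip")
zoom("side",262,145,132,98,"j1.png")
E
```

```text
t22.10 p [0.5107 0.0049 0.2001] q [ 0.01   0.226 -0.11   1.234 -0.    -0.326] F [-0.3  0.  -0. ] M [-0.01 -0.03 -0.01] w0.0853
False
down t23.14 p [0.5109 0.0055 0.0666] q [ 0.011  0.326 -0.34   0.904 -0.    -0.326] F [ 0.3 -0.9  0.1] M [-0.01  0.01 -0.05] w0.0852
grip t23.74 p [0.5105 0.0054 0.0663] q [ 0.011  0.326 -0.34   0.904 -0.    -0.326] F [-0.3 -2.2  4.6] M [-0.4   0.12 -0.07] w0.0215
```

View pics/j1.png

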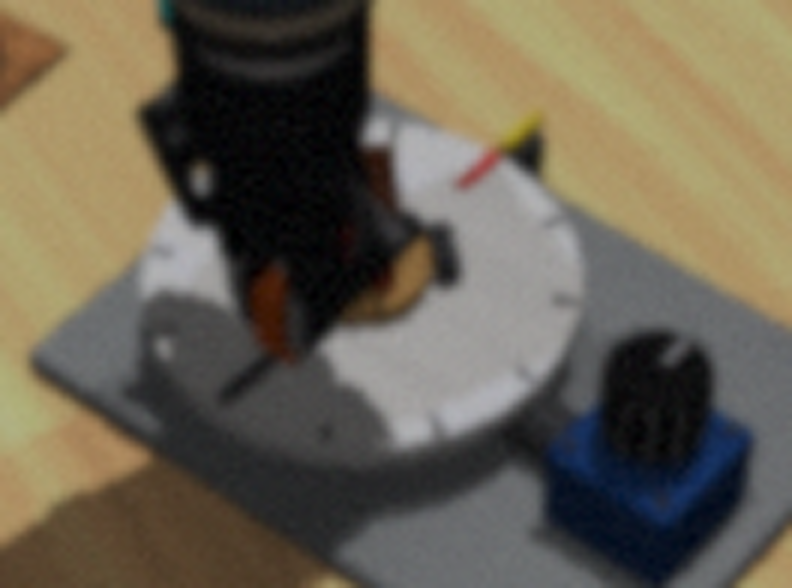

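The tab is gripped (21.5 mm). Sliding it open.

```bash
python3 - <<'E'
from h import *
s0=env.state()["tool_pos"]
g=s0[:2]-.036*E
print(env.movel([*g,s0[2]],v=.04,f_stop=14));s=st("slid");print("travel",(s["tool_pos"][:2]-s0[:2])@E)
env.sleep(.2)
env.release();s=st("rel")
env.movel([*s["tool_pos"][:2],.2],v=.3)
q=env.state()["joint_positions"].copy();q[0]-=.6;env.set_joints(q);st()
fine()
zoom("side",262,145,132,98,"j2.png");p,K,T=zoom("top",245,110,132,98,"j2t.png")
m=mask(p,lambda h,s,v:(h>5)&(h<18)&(s>150)&(v>110),(280,160,40,50));x=onz(big(m)[1],.087,K,T);print(x,(x[:2]-C)@E)
E
```

```text
True
slid t24.52 p [ 0.4822 -0.0044  0.0663] q [-0.01   0.283 -0.407  0.879  0.001 -0.347] F [2.3 1.6 0.9] M [ 0.19 -0.25 -0.05] w0.0218
travel -0.029968112012137504
rel t25.36 p [ 0.4836 -0.0045  0.0666] q [-0.009  0.284 -0.404  0.88   0.    -0.346] F [-0.6  0.5  0.4] M [ 0.04 -0.02 -0.01] w0.0852
 t27.05 p [ 0.3969 -0.2762  0.1999] q [-6.080e-01  1.780e-01 -1.730e-01  1.216e+00  1.000e-03 -3.460e-01] F [-0.1  0.7  0.3] M [ 0.   -0.02 -0.02] w0.0854
top [('red', 23, 'ang 19.30 r 0.0813 axis 18.8'), ('yel', 24, 'ang 19.28 r 0.1136 axis 20.4')]
side [('red', None), ('yel', None)]
[ 0.47918981 -0.00327685  0.087     ] -0.08337265775960481
```

View pics/j2.png

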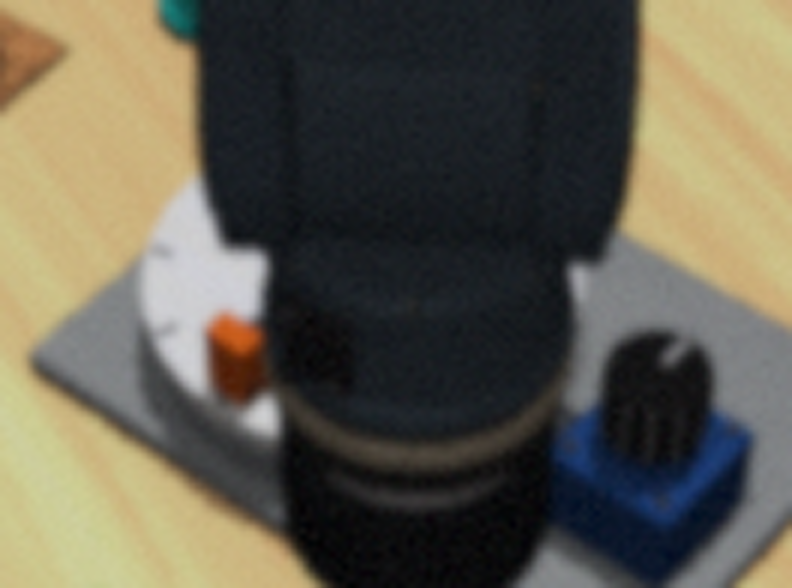

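View pics/j2t.png

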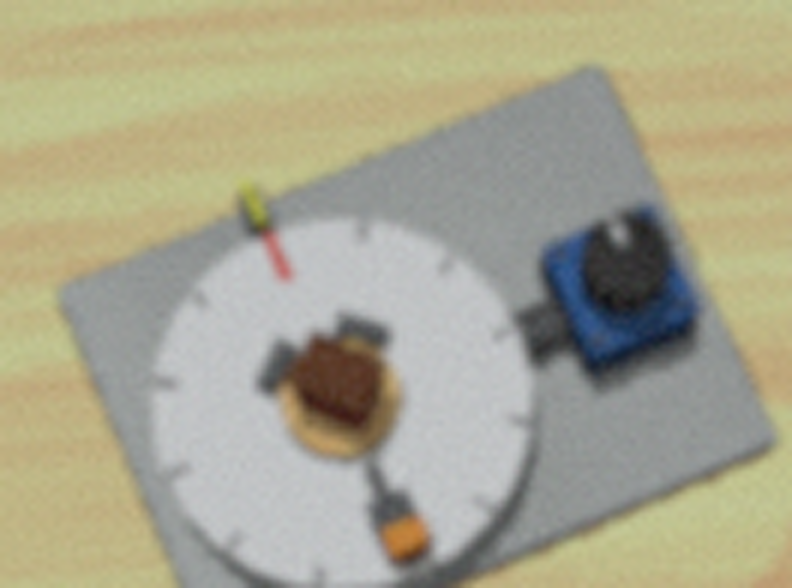

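The jaw slid 29.97 mm to its stop. Next, the chest's yaw from the dark top's corners at z = 0.114, using the unobstructed side view g4 and the top view.

```bash
python3 - <<'E'
from h import *
_,K,T=cam("top");_,Ks,Ts=cam("side")
for cs,k,t,o in(([(328,150),(391,148),(396,218),(331,221)],Ks,Ts,(262,145)),([(320,335),(385,366),(360,418),(293,390)],K,T,(245,110))):
    P=np.array([onz((o[0]+u/6-.4,o[1]+v/6-.4),.114,k,t)[:2] for u,v in cs]);print(P.round(4).tolist(),P.mean(0))
    for i in range(4):
        d=P[(i+1)%4]-P[i];print("%.4f %.1f"%(np.hypot(*d),np.degrees(np.arctan2(d[1],d[0]))%180))
a=cv2.imread("pics/g4t.png");a=a[150:300+30+150,230:450];b=cv2.imread("pics/g4.png")[120:450,270:490];h=min(len(a),len(b));cv2.imwrite("pics/ch.png",cv2.resize(np.hstack([a[150:150+180],b[:180]]),None,fx=1.8,fy=1.8,interpolation=cv2.INTER_CUBIC))
E
```

```text
[[0.5553, 0.043], [0.5782, 0.0302], [0.559, -0.0048], [0.5356, 0.0077]] [0.55703644 0.01903727]
0.0263 150.8
0.0400 61.2
0.0265 151.9
0.0405 60.8
[[0.5759, 0.0291], [0.5583, -0.0006], [0.5339, 0.0131], [0.5501, 0.0437]] [0.55454178 0.0213417 ]
0.0345 59.3
0.0279 150.6
0.0346 62.2
0.0297 150.4
```

View pics/ch.png

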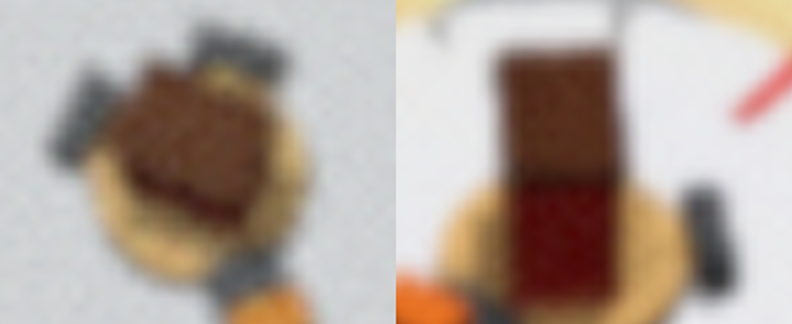

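Chest: long axis at 61° in both views, centre about (0.5565, 0.0205). The tool relaxed 1.4 mm at release, so I'll re-seat the jaw against its stop first, then take the model across its 26 mm.

```bash
python3 - <<'E'
from h import *
t=C-.081*E; psi=TH-np.pi
env.move_pose([*t,.15],down(psi))
print(env.movel([*t,.066],v=.2,f_stop=8))
env.grasp(20);s=st("grip");s0=s["tool_pos"]
t2=C-.0835*E
env.movel([*t2,.066],v=.05);s=st("push");print((s["tool_pos"][:2]-s0[:2])@E,(s["tool_pos"][:2]-C)@E)
env.release();s=st("rel")
env.movel([*s["tool_pos"][:2],.17],v=.3)
M=np.array([.5567,.0208]);psi=np.radians(61.2)-np.pi
env.move_pose([*M,.17],down(psi));st("over model")
zoom("side",262,145,132,98,"m1.png")
E
```

```text
False
grip t29.63 p [ 0.4823 -0.0044  0.0665] q [-0.009  0.284 -0.405  0.881 -0.    -0.346] F [-1.9 -1.6  6.9] M [-0.29  0.17 -0.06] w0.0214
push t29.88 p [ 0.4823 -0.0045  0.0666] q [-0.01   0.281 -0.409  0.876  0.001 -0.347] F [ 9.3  3.2 -3.4] M [ 0.65 -1.53 -0.04] w0.0214
-8.546296842314368e-05 -0.0808608092737207
rel t30.52 p [ 0.4796 -0.0051  0.066 ] q [-0.011  0.281 -0.411  0.879  0.    -0.347] F [-0.5  0.1 -0.4] M [-0.   -0.02 -0.01] w0.0855
over model t31.72 p [0.5556 0.0207 0.1686] q [ 0.037  0.32  -0.061  1.193 -0.    -1.028] F [0.1 0.1 0. ] M [-0.03  0.02  0.  ] w0.0855
```

View pics/m1.png

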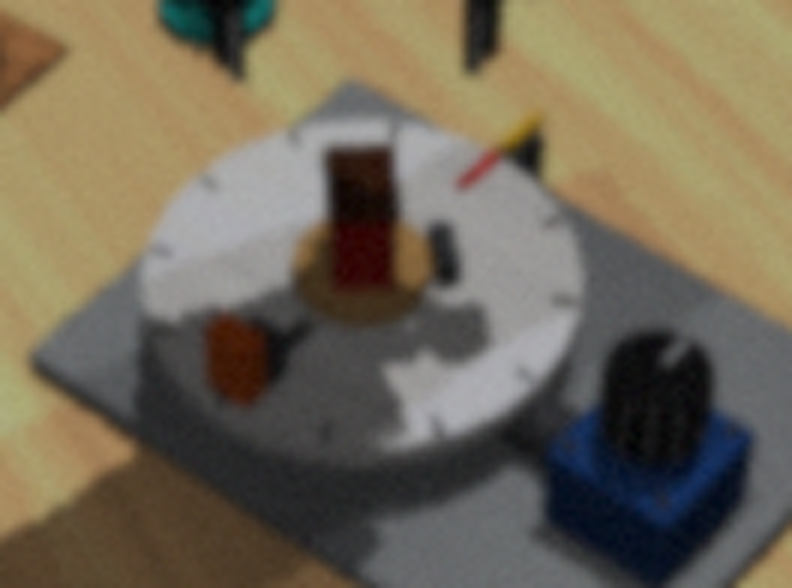

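The jaw is against its stop (no further motion at 10 N). Taking the model.

```bash
python3 - <<'E'
from h import *
M=np.array([.5567,.0208])
print(env.movel([*M,.074],v=.12,f_stop=8));st("down")
env.grasp(25);s=st("grip")
x,y,z=s["tool_pos"]
env.movel([x,y,z+.03],v=.06);st("lift")
zoom("side",262,115,132,98,"m2.png")
E
```

```text
False
down t32.72 p [0.5571 0.0208 0.0747] q [ 0.037  0.388 -0.216  0.965 -0.    -1.031] F [0.2 0.1 0.7] M [-0.06 -0.04 -0.01] w0.0854
grip t33.27 p [0.5569 0.0208 0.0742] q [ 0.037  0.389 -0.216  0.965 -0.    -1.031] F [-0.3 -1.1  2.7] M [-0.04  0.06 -0.02] w0.0293
lift t33.92 p [0.5569 0.0208 0.1043] q [ 0.037  0.363 -0.171  1.036 -0.    -1.031] F [ 0.3  0.8 -2.3] M [ 0.01  0.01 -0.06] w0.0292
```

View pics/m2.png

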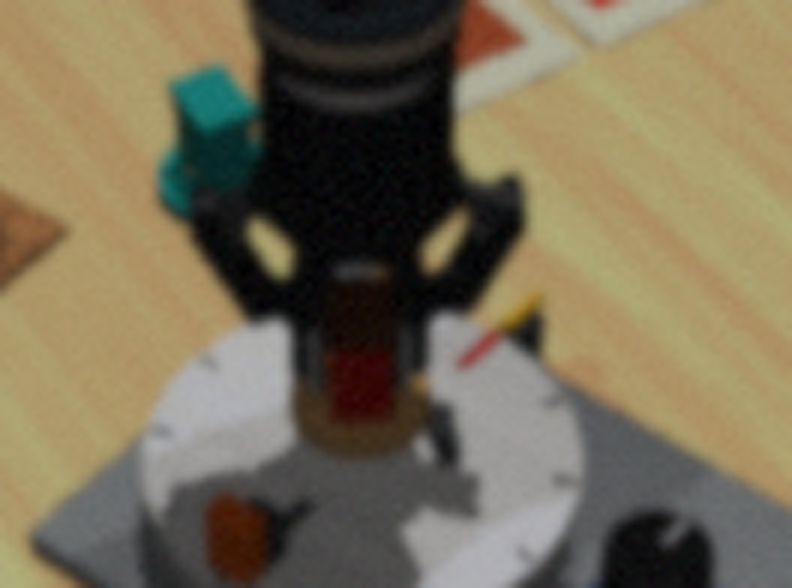

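The model is held by its top plate (29 mm) and hangs upright. Carrying it to the pad.

```bash
python3 - <<'E'
from h import *
env.grasp(40);s=env.state();x,y,z=s["tool_pos"]
P=np.array([.4592,.2962])
env.movel([x,y,.17],v=.12)
env.movel([*P,.17],v=.15);st("over pad")
env.movel([*P,.045],v=.12)
zoom("side",195,100,132,98,"p1.png");zoom("top",165,150,132,98,"p1t.png");st()
E
```

```text
over pad t36.98 p [0.4594 0.2957 0.17  ] q [ 0.572  0.301 -0.085  1.185 -0.    -0.495] F [-0.3 -0.3 -0.9] M [-0.05 -0.01  0.04] w0.0292
 t38.27 p [0.4597 0.2965 0.0457] q [ 0.573  0.401 -0.282  0.886 -0.    -0.495] F [ 0.7 -0.2 -1.3] M [-0.02  0.09  0.05] w0.0290
```

View pics/p1.png

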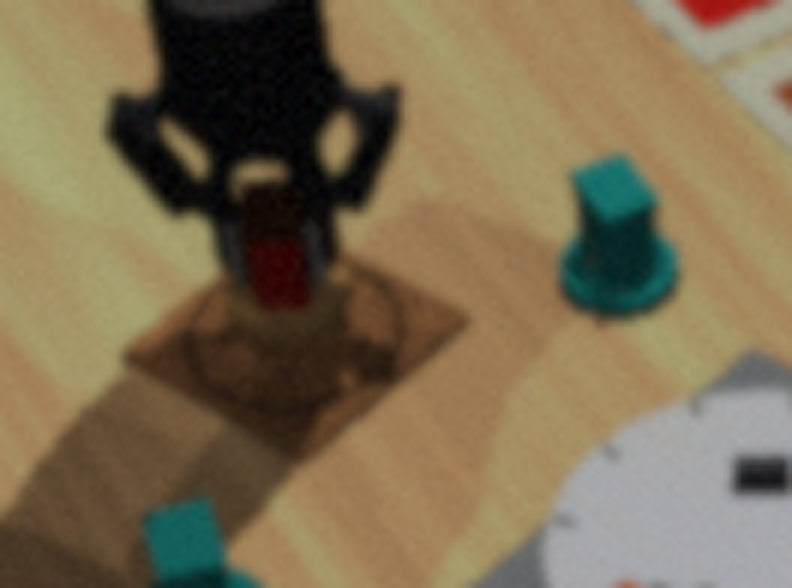

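View pics/p1t.png

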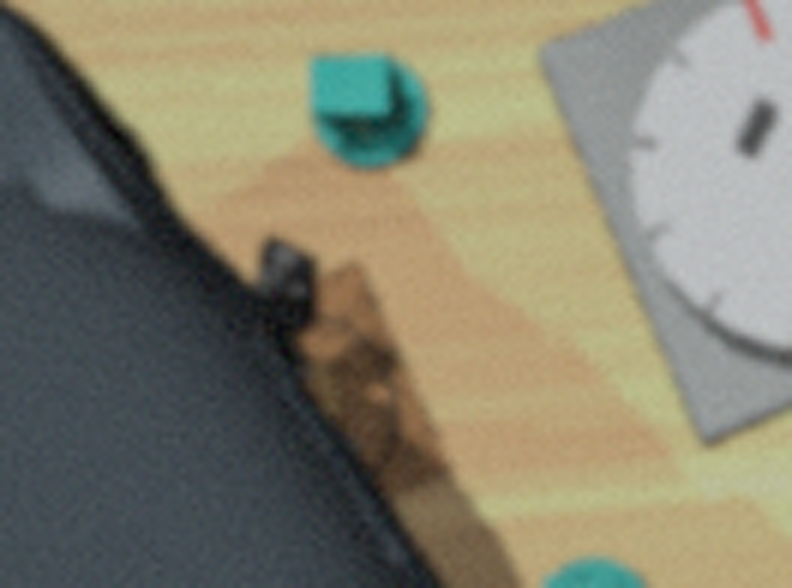

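The model hangs upright about 2 cm above the ring's middle, with clearance to the look-alikes. Lowering to contact.

```bash
python3 - <<'E'
from h import *
P=np.array([.4592,.2962])
env.movel([*P,.030],v=.06)
print(env.movel([*P,.020],v=.02,f_stop=4));s=st("contact")
env.sleep(.2)
env.release();s=st("rel")
env.movel([*s["tool_pos"][:2],.16],v=.15)
q=env.state()["joint_positions"].copy();q[0]+=.7;env.set_joints(q);st()
zoom("side",195,100,132,98,"p2.png");zoom("top",165,150,132,98,"p2t.png");fine();marks()
c=optics.camera("side");cv2.imwrite("pics/sidef.png",c["pixels"][:,:,::-1])
E
```

```text
True
contact t39.05 p [0.4597 0.2962 0.0242] q [ 0.573  0.424 -0.31   0.836 -0.    -0.495] F [ 0.8 -0.2  4.3] M [-0.1  -0.01  0.04] w0.0291
rel t39.84 p [0.4588 0.296  0.0236] q [ 0.573  0.425 -0.311  0.836 -0.    -0.495] F [-0.2  0.8  0.3] M [-0.03 -0.03  0.01] w0.0857
 t42.30 p [0.161  0.5211 0.1591] q [ 1.271  0.308 -0.104  1.161 -0.    -0.495] F [0.4 0.4 0.4] M [ 0.   -0.01 -0.02] w0.0855
top [('red', 23, 'ang 19.32 r 0.0811 axis 18.4'), ('yel', 17, 'ang 19.32 r 0.1135 axis 19.8')]
side [('red', 26, 'ang 18.91 r 0.0833 axis 22.8'), ('yel', 24, 'ang 19.55 r 0.1128 axis 17.9')]
top mark 19.37 n8 r0.081  ptr 19.55 n12
side mark 18.89 n11 r0.083  ptr 19.44 n27
```

View pics/p2.png

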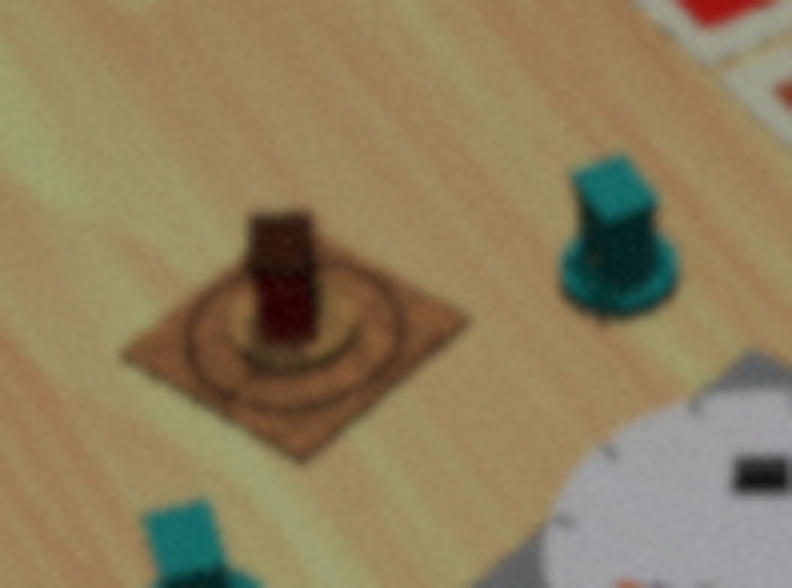

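View pics/p2t.png

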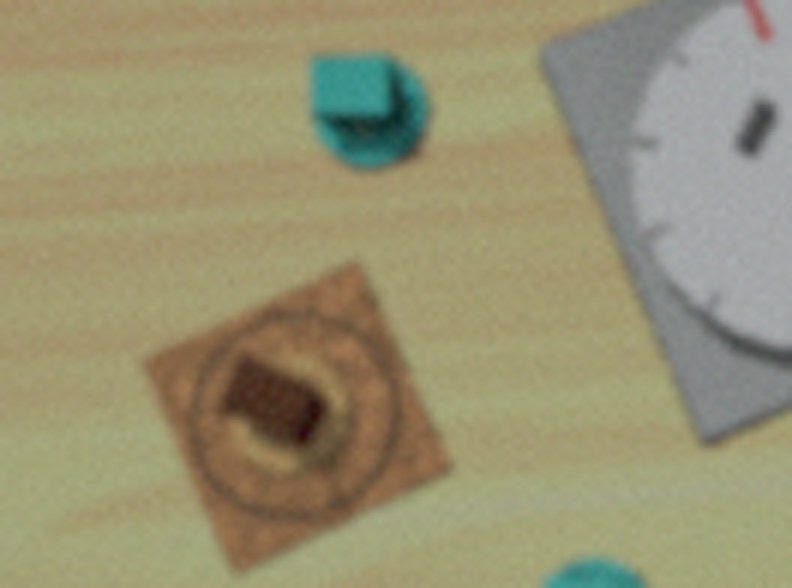

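View pics/sidef.png

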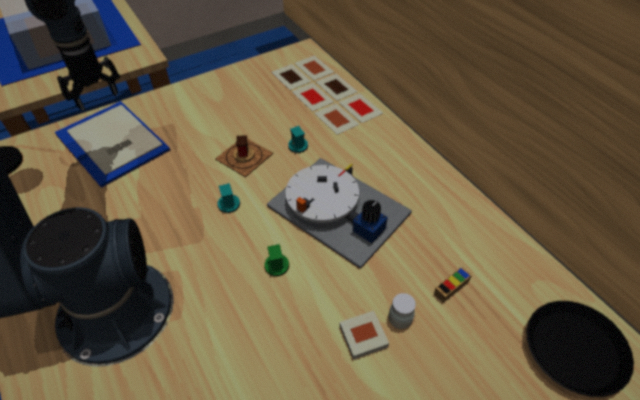

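The model stands upright inside the ring, at about (244,150) in the side view. The jar, block and cards haven't moved, and the jaw is open. Handing in.

```bash
python3 - <<'E'
from h import *
env.job_done();st()
E
```

```text
the job is handed in; nothing more can be done
the job is handed in; nothing more can be done
```

The job is done and handed in at about 42.5 s on the robot clock, within the 72 s limit; no verdict was reported.

- **Turntable:** I turned the knob about 7.05 rad clockwise in two holds, with the jaw closed throughout. In the last pictures the mark read 19.3° from the top camera and 18.9° from the side. The pointer read 19.3–19.6° in both. The top view shows them lined up. The side view shows 0.5–0.7° of disagreement, which I put down to its oblique angle and the few pixels available.
- **Jaw:** It slid 29.97 mm to its stop. The tool sprang back 1.4 mm on release, so I took the tab again and pushed it outwards with about 10 N. It did not move any further.
- **Model:** I gripped it by the rim of its dark top (29 mm) and lowered it until it touched the pad. Both cameras show it standing upright, well inside the ring.
- **Everything else:** In the last side picture the jar, colour block, cards and look-alikes are where they were at the start, and the arm is clear of everything.

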